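# Pin a swing-out lamp arm with its thumbscrew

## Robot

A 7-joint arm with a two-finger parallel gripper is mounted at the origin on a cart in front of the work surface, level with it; the furniture and walls round the work are solid. World frame = base frame: x ahead of the robot, y to its left, z up, the work surface at z = 0. Lengths are in m, angles in degrees, forces in N, time in s.
With the tool pointing down it reaches from about 0.425 to 1.025 m from the base axis. Payload 9.4 kg.
Tool frame: the origin (TCP) lies at the very end of the fingers, on their centre line; the grasp point (between the pads) lies 19 mm behind it (robot.pinch_z is the distance from the TCP to the grasp point, in m); z points along the fingers, y is the line along which they close (so a half turn about z gives the same grasp; the last joint's range is limited). The gripper opens to 93 mm and grips with 3 to 60 N. Pads are 15 mm wide; open, the fingers measure 128 mm over their backs; the gripper's body (75 mm by 188 mm) begins 65 mm behind the grasp point.
Start: joints at [66.652, 34.337, -0.143, 91.639, 0.103, 54.024, -4.572], TCP at [0.235, -0.686, 0.187] pointing down, gripper open.
Joint ranges: [-147.43, 147.43], [-19.82, 112.94], [-74.19, 73.91], [6.32, 146.72], [-59.91, 239.91], [6.04, 106.73], [-150.56, 150.56]. Speed limits (degrees/s): [127.2, 127.2, 172.46, 172.46, 180, 180, 180].

## Interface

Orientations are given as a 3x3 rotation matrix whose columns are the frame's x, y, z axes.
In Python, from plant import robot gives the robot as it stands. The module is installed in compiled form; this text tells all that it offers.
- The arm moves only by the tool move_arm, never from a script. Its argument "deltas" is a list of rows, each an object of numbers: "tx", "ty", "tz": the shift along the tool's x, y, z in m; "wx", "wy", "wz": the turn, a rotation vector about the tool's x, y, z in degrees; "claw": the finger opening in m, from 0 to 0.093. In form: [{"tx": .., "ty": .., "tz": .., "wx": .., "wy": .., "wz": .., "claw": ..}, ...]. A call has 1 to 10 rows; each row shifts and turns the commanded pose from where the row before left it, along the tool's axes as they then stand; what a row does not reach is not made up. A row lasts 1/8 s, in which the tool goes at most 62.5 mm and 10.7 degrees, less where a joint would pass 70% of its speed; a pose out of reach is approached as far as the arm can. A call is refused whole if a number of a shift passes 0.0625 or a number of a turn 10.7, either way. A call with a gripper value outside its range is refused whole. The fingers move at their own pace and stop on an object; "squeeze" is the grip in N (left out, the last holds). Time passes only in rows, so rows that do not move let the fingers close. It gives the time, the measured TCP pose, the force, the opening and the grip force at its end, in the units of the state.
- robot.read_state(): the state, without advancing time (a new reading comes with each control period).
- robot.capture(name): name is "scene" or "top"; returns the picture (480x640x3 uint8, blue, green, red); there is no depth.
- robot.camera_params(name): a dict with "camera_matrix" (3x3 intrinsics, pixels), "R" (3x3) and "t" (3): a world point X has camera coordinates R X + t. Camera axes: x right, y down, z forward; pixel columns grow to the right and rows downward; lengths in m; the calibration is good to about 2 mm. A picture is of the moment at which its call begins. camera_params takes no time and is no camera call.
- robot.hand_in(): hands the job in; it is judged then, once.
Trained networks look in the newest picture that a camera, given by its name, has taken for a name from the list of things; names that differ only in an ending like _2 or _b are one class to them, and where a whole thing is asked for, a point or a joint stands for the part that bears it (a point fixed in the world has none). Each returns a list of dicts, best first, with "p" (0 to 1); they miss things now and then, are a little off and sometimes report something else, mostly with a low value. They report only what shows in the picture. A call takes as long as a camera call. They do not tell look-alikes from the thing itself.
- robot.boxes_of(target, camera): "centre" ([x, y, z] in m, in world coordinates, good to about 4 mm: the middle of the surface that is visible of it).
- robot.trace(target, camera): "region" (480x640 bool, what is visible of it).
- robot.place_of(target, camera): "centre" ([x, y, z] in m, in world coordinates, good to about 4 mm: a listed point, or the origin of a listed thing).
The state is a dict: "clock": time; "joint_pos": joint angles; "dq": joint speeds; "effort": joint torques, N m; "ee_pos": TCP position; "ee_rot": TCP orientation; "force": force on the tool from outside, world axes, zero at the start; "moment": the same for the moment, N m; "opening": finger opening in m; "gripper_force": force on a finger pad.
Only numpy, scipy, OpenCV 4.12 (cv2) and the standard library are available. Lean on these libraries where they do the work, as an engineer would, in place of code of your own. Each camera call takes 0.05 s, during which the arm holds its last target. There are 200 camera calls.

## Task

Swing the lamp arm back in over the grey lock block, then take the red-headed thumbscrew from its parking block and put it down through the hole in the arm and into the nut hidden in the slot below, until its head sits flush on the arm; then let go. The nut was left anywhere along the slot, so feel for it gently with the tip, carrying the arm along with the screw, and never press the screw with more than about 20 N. Leave the vials, crucible and dish where they stand.

Things in the scene. Friction and masses are not known exactly. Their poses are not given: they have to be found in the camera images.
- stand: Fixed aluminium lamp stand, base plate 170 x 114 x 8 mm. Origin on the worktop, straight below the middle of the slot in its grey lock block; z up; x points to the round pivot post, whose axis is at x=+95 mm, y=0. The hollow lock block spans x -16..+16, y -50..+50 mm, top at z=52 mm.
- slot (a point): Middle of the slot in the lock block's top (z=52 mm), axes as the stand's. Slot 40 mm along y, 14 mm along x. 3 mm below its top lies a dark nut plate, 8 mm thick, that closes the slot from below all along, and has one smooth 9.5 mm through hole with a 0.5 mm chamfer. The screw is pushed in, not turned.
- slot_end (a point): +y end of the slot (20 mm from its middle). About the nut plate: it is stuck fast along the slot, its hole anywhere under arm angles -0.13 to +0.13 rad (12.4 mm either side of the middle, on the 95 mm circle about the pivot); this is not measured. Pressed down it yields on a spring: starts at 1.5 N, 1.5 N more per mm, hard stop after 4 mm.
- lamp_arm (a joint): Angle of the lamp arm about the vertical pivot, rad. 0: the arm lies along the stand's -x axis, its hole over the middle of the slot; positive: swung out towards the stand's +y side (from its -x towards its +y axis, clockwise seen from above). It starts swung out at 0.35 to 0.6; it stays where it is left (friction about 0.15 N m).
- lamp_hole (a point): Centre of the upper mouth of the hole through the arm: hole 9.5 mm with 1.5 mm chamfers, through the flat aluminium arm, 95 mm from the pivot. Arm 10 mm thick, underside z=54, top z=64 mm, 26 mm wide here. x points along the arm to the pivot, z up.
- lamp_grip (a point): Point on the arm's top (z=64 mm), 146 mm from the pivot, where the arm can be gripped: a bar 20 mm wide, 10 mm thick, straight from 120 to 172 mm from the pivot. Beyond is a black round lamp head, 36 mm across, z=36 to 68 mm. x points along the arm to the pivot, z up. The lock block ends 122 mm from the pivot.
- rack: Fixed grey parking block 56 x 56 x 36 mm, origin at the centre of its underside; the thumbscrew hangs upright in its 10 mm through hole at the centre.
- thumbscrew: Loose thumbscrew, 50 g. Origin on the axis at the seat (underside of the head); z up to the head. Above: steel flange 29 mm across, 4 mm thick, then a red fluted grip 24 mm across up to z=+36 mm. Below: steel shank 8 mm across to z=-23 mm, then a cone to a flat 5.5 mm tip at z=-28 mm. Tip on the unpressed nut plate: seat 13 mm above the arm; home: seat on the arm.
- vial_black: Sample vial with black cap, 28 mm across, 62 mm high, origin under its centre. Leave alone.
- vial_green: Sample vial with green cap, 20 mm across, 42 mm high, origin under its centre. Leave alone.
- crucible: White crucible, 48 mm across, 38 mm high, origin under its centre. Leave alone.
- petri: Clear dish, 94 mm across, 16 mm high, origin under its centre. Leave alone.
Things that resemble listed ones, but are neither listed nor needed, are in the scene too. What is shaped like the thumbscrew but yellow is not meant.

How it is judged:
By the outcome, as a careful person would: the job done as asked, in the order asked, and still so for the second after the job is handed in, with the robot touching nothing.
It also fails if it takes over 72 s, if anything falls off the work surface, if the arm or the gripper's body presses on something with over 40 N, if the wrist force passes 120 N, or if a joint passes its speed limit or range.

## Working session

There is one attempt and no reset: what is moved stays moved. The work goes in short steps, Python scripts to look and compute and a tool call to move; the robot and the scene stay as the last step left them, time stands still between calls to the robot, and variables do not carry over. Pictures are saved under pics/ and viewed, at most 10 in all, crops included, and the job is handed in when it is done.

Besides the shell and the picture viewer there is one more tool, called after "Request:" as a command line: name --argument value ..., lists and objects as JSON in quotes. move_arm: Moves the arm, as the interface text tells. Its arguments: {"type":"object","properties":{"deltas":{"type":"array"},"squeeze":{"type":"number"}},"required":["deltas"]}

```bash
mkdir -p pics
python3 - <<'E'
from plant import robot
import cv2,numpy as np
for c in ("scene","top"):
    cv2.imwrite(f"pics/{c}0.png",robot.capture(c))
    p=robot.camera_params(c); print(c,np.round(p["camera_matrix"],1).tolist(),np.round(p["R"],3).tolist(),np.round(p["t"],3).tolist())
    for n in ("stand","slot","slot_end","lamp_hole","lamp_grip","rack","thumbscrew","vial_black","vial_green","crucible","petri"):
        print(n,[(np.round(d["centre"],3).tolist(),round(d["p"],2)) for d in robot.place_of(n,c)][:4])
s=robot.read_state();print({k:np.round(v,3).tolist() for k,v in s.items()})
E
```

```text
scene [[472.5, 0.0, 312.6], [0.0, 472.5, 243.2], [0.0, 0.0, 1.0]] [[-0.656, -0.755, 0.003], [-0.332, 0.284, -0.899], [0.678, -0.591, -0.437]] [0.33, 0.235, 0.497]
stand [([0.55, 0.016, -0.002], 0.7)]
slot [([0.553, 0.016, 0.053], 0.77)]
slot_end [([0.548, 0.033, 0.055], 0.78)]
lamp_hole [([0.562, 0.054, 0.061], 0.96)]
lamp_grip [([0.522, 0.077, 0.066], 0.79)]
rack []
thumbscrew [([0.387, 0.116, 0.03], 0.71), ([0.42, 0.252, 0.036], 0.6), ([0.551, 0.017, -0.0], 0.55), ([0.639, -0.291, -0.002], 0.47)]
vial_black [([0.628, -0.126, -0.009], 0.7)]
vial_green [([0.687, -0.112, 0.001], 0.57)]
crucible [([0.658, -0.207, 0.001], 0.85)]
petri [([0.637, -0.295, 0.0], 0.77), ([0.563, 0.055, 0.063], 0.17)]
top [[519.7, 0.0, 316.7], [0.0, 519.7, 235.4], [0.0, 0.0, 1.0]] [[0.023, -1.0, -0.009], [-0.985, -0.021, -0.172], [0.172, 0.013, -0.985]] [-0.032, 0.528, 1.169]
stand [([0.547, 0.014, -0.002], 0.65)]
slot [([0.55, 0.013, 0.054], 0.84), ([0.624, -0.125, -0.002], 0.55), ([0.551, 0.015, -0.003], 0.47)]
slot_end [([0.549, 0.035, 0.052], 0.58)]
lamp_hole [([0.562, 0.052, 0.061], 0.65)]
lamp_grip [([0.521, 0.075, 0.069], 0.96), ([0.632, -0.293, -0.003], 0.73)]
rack [([0.426, 0.256, -0.0], 0.92)]
thumbscrew [([0.42, 0.254, 0.036], 0.6), ([0.386, 0.118, 0.028], 0.51)]
vial_black [([0.628, -0.128, 0.0], 0.61)]
vial_green [([0.685, -0.113, 0.0], 0.54)]
crucible [([0.66, -0.206, -0.001], 0.76)]
petri [([0.63, -0.296, -0.0], 0.93), ([0.553, 0.013, 0.051], 0.55)]
{'clock': 1.2, 'joint_pos': [66.654, 34.337, -0.144, 91.638, 0.102, 54.025, -4.575], 'dq': [0.003, -0.034, -0.031, -0.066, 0.026, 0.055, 0.017], 'effort': [-0.0, -76.486, 1.497, -25.271, -0.052, 0.01, 0.0], 'ee_pos': [0.235, -0.686, 0.187], 'ee_rot': [[0.946, 0.325, -0.0], [0.325, -0.946, -0.0], [-0.0, 0.0, -1.0]], 'force': [-0.352, -0.395, -0.368], 'moment': [-0.014, 0.041, -0.018], 'gripper_force': 0.0, 'opening': 0.093}
```

View pics/scene0.png

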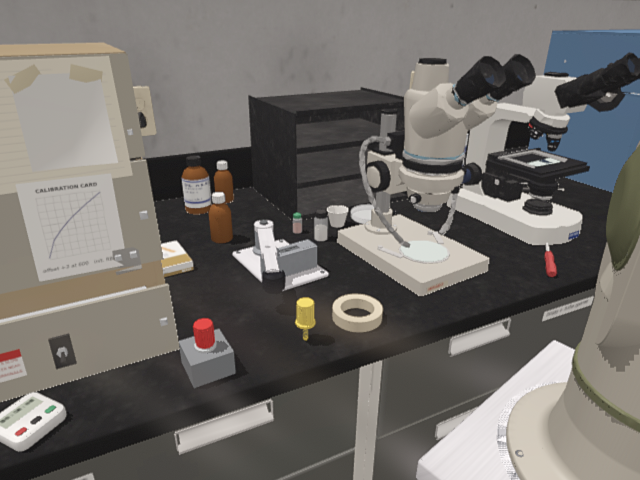

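View pics/top0.png

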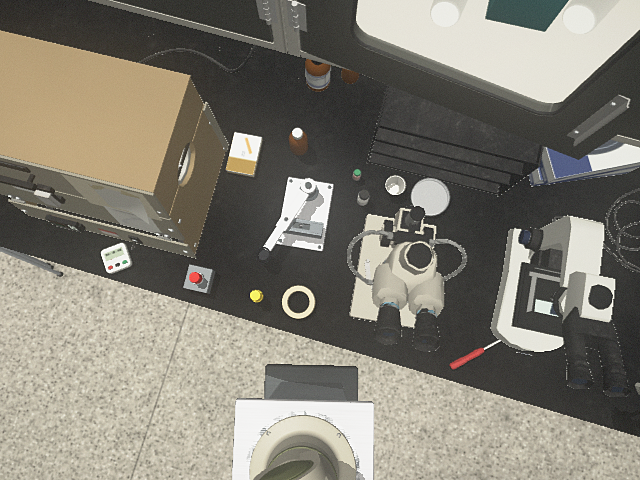

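The scene view shows the stand at about (280,262), the red screw in its grey block at (204,335), and the yellow decoy at (305,313). The top view shows the pivot at (308,187), the arm running to its head at (265,253), the block at (305,229) and the red screw at (196,278). The microscope stands between the start pose and the work.

```bash
cat > h.py <<'E'
from plant import robot
import cv2,numpy as np
P={c:robot.camera_params(c) for c in("scene","top")}
def ray(c,uv):
    p=P[c];R=np.array(p["R"]);t=np.array(p["t"]);K=np.array(p["camera_matrix"])
    d=R.T@np.linalg.solve(K,[uv[0],uv[1],1]);return -R.T@t,d/np.linalg.norm(d)
def tri(a,b):
    A=np.zeros((3,3));y=np.zeros(3)
    rs=[ray("scene",a),ray("top",b)]
    for o,d in rs:
        M=np.eye(3)-np.outer(d,d);A+=M;y+=M@o
    X=np.linalg.solve(A,y);return X,[round(float(np.linalg.norm(np.cross(d,X-o))),4) for o,d in rs]
def atz(c,uv,z):
    o,d=ray(c,uv);return o+d*(z-o[2])/d[2]
def proj(c,X):
    p=P[c];q=np.array(p["camera_matrix"])@(np.array(p["R"])@X+np.array(p["t"]));return q[:2]/q[2]
E
python3 - <<'E'
from h import *
print(robot and ray("scene",(0,0))[0],ray("top",(0,0))[0])
for n,a,b in(("eyeL",(488,75),(386,342)),("eyeR",(522,66),(426,347)),("pivot top",(264,224),(308,185)),("microtop",(432,62),(417,213))):
    print(n,*tri(a,b))
cs={}
for c in("scene","top"):
    im=cv2.imread(f"pics/{c}0.png");h=cv2.cvtColor(im,cv2.COLOR_BGR2HSV)
    m=(((h[...,0]<8)|(h[...,0]>172))&(h[...,1]>140)&(h[...,2]>90)).astype(np.uint8)
    n,l,s,ce=cv2.connectedComponentsWithStats(m)
    for i in range(1,n):
        if s[i,4]>60: print(c,s[i],ce[i].round(1))
    x,y=(225,210) if c=="scene" else (250,165)
    cv2.imwrite(f"pics/{c}_crop.png",cv2.resize(im[y:y+100,x:x+120],None,fx=6,fy=6,interpolation=cv2.INTER_CUBIC)[:600,:720])
E
```

```text
[-0.04265938  0.47569255  0.42726666] [ 0.32006515 -0.03550842  1.24228937]
eyeL [ 0.30157447 -0.14116911  0.35479386] [0.0059, 0.0059]
eyeR [ 0.29302735 -0.20769363  0.36276829] [0.0032, 0.0032]
pivot top [0.64401579 0.00214183 0.06523421] [0.0008, 0.0008]
microtop [ 0.49196121 -0.21514047  0.35705471] [0.0311, 0.0311]
scene [545 251  12  26 181] [549.6 264.5]
scene [193 318  22  30 544] [203.6 332.4]
scene [  0 349  21  13 147] [  9.6 354.9]
top [189 272  13  12 106] [195.1 277.4]
top [450 348  34  21 233] [466.1 358. ]
```

View pics/scene_crop.png

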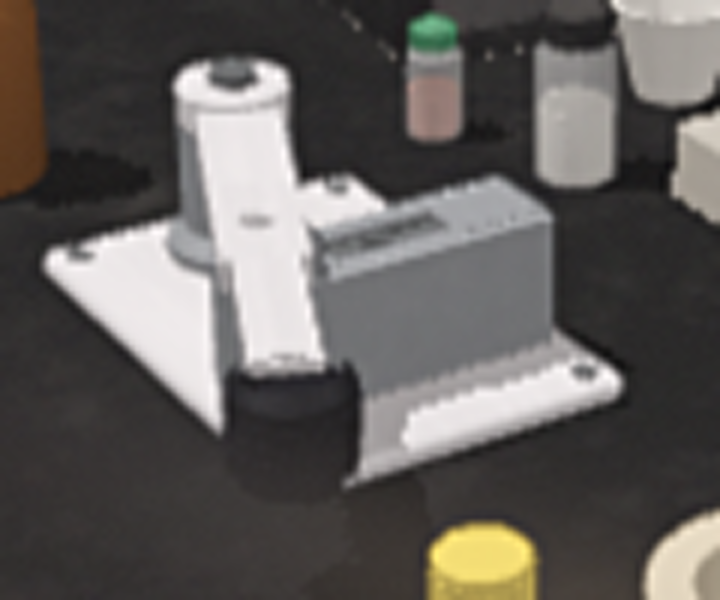

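View pics/top_crop.png

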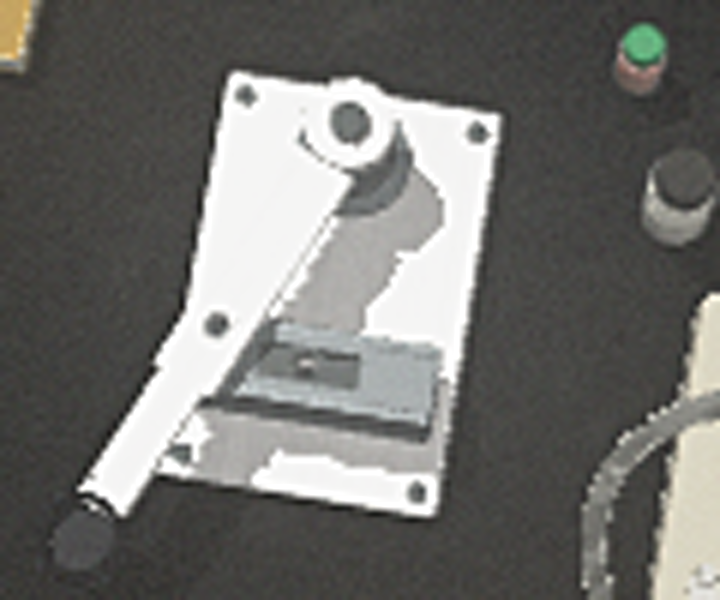

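The crops show these features. In the scene crop, the pivot bolt is at (232,72) and the arm hole at (257,219). In the top crop, the pivot is at (351,122), the arm hole at (216,324) and the head at (83,538). The slot runs about (258..360, 365) and has a light speck at (307,364), which may be the nut hole.

Run:
```python
from h import *
S=lambda u,v:((u+.5)/6-.5+225,(v+.5)/6-.5+210)
T=lambda u,v:((u+.5)/6-.5+250,(v+.5)/6-.5+165)
piv,e=tri(S(232,72),T(351,122)); print("pivot",piv,e)
hole,e=tri(S(257,219),T(216,324)); print("hole",hole,e, np.linalg.norm((hole-piv)[:2]))
print("hole z64",atz("scene",S(257,219),.064),atz("top",T(216,324),.064))
print("head top z68",atz("top",T(83,538),.068))
print("speck", atz("top",T(307,364),.047))
for n,uv in (("slot right-mid",(360,371)),("slot left-mid?",(262,358)),("bl ur",(441,350)),("bl lr",(434,425))): print(n,atz("top",T(*uv),.052))
sc=[atz("top",T(*u),.008)[:2] for u in((246,95),(478,133),(417,492),(180,454))]
print("screws",np.round(sc,4).tolist()); ax=(sc[0]+sc[1]-sc[2]-sc[3])[:2];print("yaw",np.degrees(np.arctan2(ax[1],ax[0])), "yaw2",np.degrees(np.arctan2(-(sc[0]+sc[3]-sc[1]-sc[2])[0],(sc[0]+sc[3]-sc[1]-sc[2])[1])))
# screw: red grip top
print("red", *tri((203.6,332.4),(195.1,277.4)))
a,b=tri((203.5,322.5),(195.3,276.8));print("redtop",a,b)
for z in (.072,.068): print(atz("top",(195.1,277.0),z))
for c in("scene","top"):
    im=cv2.imread(f"pics/{c}0.png");x,y=(170,300) if c=="scene" else (165,245)
    cv2.imwrite(f"pics/{c}_rack.png",cv2.resize(im[y:y+90,x:x+75],None,fx=5,fy=5,interpolation=cv2.INTER_CUBIC))
a=cv2.imread("pics/scene_rack.png");b=cv2.imread("pics/top_rack.png");cv2.imwrite("pics/rack.png",np.hstack([a,b]))
```

```text
pivot [0.64356062 0.00262514 0.07033683] [0.0003, 0.0003]
hole [0.56322878 0.05233075 0.06441873] [0.0003, 0.0003] 0.09446614852210249
hole z64 [0.56364884 0.0516862  0.064     ] [0.56351358 0.05258626 0.064     ]
head top z68 [0.47856835 0.1000857  0.068     ]
speck [0.55184792 0.01776631 0.047     ]
slot right-mid [ 0.5485527  -0.00314023  0.052     ]
slot left-mid? [0.55287739 0.03512352 0.052     ]
bl ur [ 0.55755121 -0.03444157  0.052     ]
bl lr [ 0.52787488 -0.03235785  0.052     ]
screws [[0.6711, 0.0477], [0.657, -0.0476], [0.5082, -0.026], [0.5215, 0.0694]]
yaw -8.260145281988505 yaw2 -8.175902721760878
red [0.42310734 0.25528236 0.05827248] [0.0, 0.0]
redtop [0.42386463 0.25242665 0.0717691 ] [0.001, 0.001]
[0.42280284 0.25194919 0.072     ]
[0.423154  0.2529317 0.068    ]
```

View pics/rack.png

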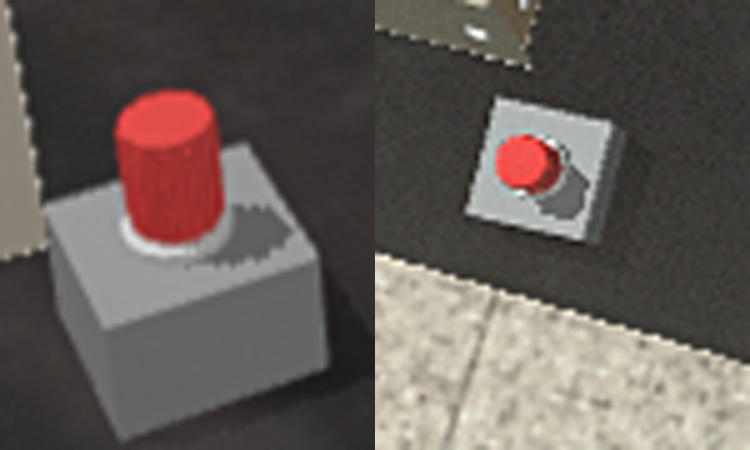

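The triangulated points fit the given sizes: pivot to hole 94.5 mm, hole height 64 mm, screw top 72 mm. The stand's yaw is −8.2° and its origin is about (0.550, 0.016). The arm is at about 0.405 rad, its grip point at about (0.520, 0.077), and the screw at (0.423, 0.2525). The slot speck is at about y=+2 mm.

I'll start by raising and turning, clear of the microscopes, which stand below z=0.4.

Request:
move_arm --deltas '[{"tz": -0.035,"wz": -10},{"tz": -0.035,"wz": -10},{"tz": -0.035,"wz": -10},{"tz": -0.035,"wz": -10},{"tz": -0.035,"wz": -10},{"tz": -0.035,"wz": -10},{"tz": -0.035,"wz": -10},{"tz": -0.035,"wz": -10}]'

```text
$.deltas[0]: bad value
```

```bash
cat >> h.py <<'E'
def st():
    s=robot.read_state();R=np.array(s["ee_rot"]);print("t",round(s["clock"],2),"pos",np.round(s["ee_pos"],4),"xang",round(float(np.degrees(np.arctan2(R[1,0],R[0,0]))),2),"zdn",np.round(R[:,2],3),"q",np.round(s["joint_pos"],0),"F",np.round(s["force"],1),"M",np.round(s["moment"],2),"op",round(s["opening"],4),"gf",round(s["gripper_force"],1));return s,R
def rel(p):
    s,R=st();print("tool delta",np.round(R.T@(np.array(p)-s["ee_pos"]),4))
O=np.array([.5503,.0157]);PV=np.array([.6443,.0022])
E
python3 - <<'E'
from h import *
rel([.520,.077,.472])
im=np.mean([robot.capture("top").astype(float) for _ in range(6)],0)
print(im[219:236,288:312].mean(2).round(0).astype(int))
for z in(0,.05): print("box corner",atz("top",(193,255),z))
E
```

```text
t 1.2 pos [ 0.2355 -0.6857  0.1872] xang 18.95 zdn [-0. -0. -1.] q [67. 34. -0. 92.  0. 54. -5.] F [-0.4 -0.4 -0.4] M [-0.01  0.04 -0.02] op 0.093 gf 0.0
tool delta [ 0.5168 -0.629  -0.2848]
[[206 250 248 254 227 134 107 106 179 209 195 186 178 167 157 159 153 173
  177 174 177 170 168 253]
 [252 249 252 248 142 108 111 108 175 178 176 177 192 198 182 186 187 189
  179 170 161 160 240 255]
 [250 250 255 193 117 113 107 110 180 182 179 179 177 177 176 175 177 175
  176 178 177 200 180 176]
 [248 254 227 130 112  95  84  83 100  99 121 152 153 177 182 180 179 178
  178 178 177 176 180 166]
 [251 248 143 105 114  96  88 124 128 128 126 120 118 107 130 103 122 150
  152 177 180 176 178 174]
 [255 194 115 109 116  88 124 127 126 126 125  98 102 102 114 126  88  78
   78  75  94  94 169 173]
 [251 141 105 111 108 124 123 124 123 124 110 120 182 191 153 128 126 131
  129 129 126 118 159 172]
 [158 103 108 113 156 125 120 121 120 122 131 110 100 100 132 124 122 125
  125 125 121 117 172 175]
 [114 107 105 179 161 137 135 122 119 119 121  94  82  81 101 119 121 122
  121 121 119 129 176 175]

[... 200 characters left out ...]
]
 [105 180 185 189 191 187 184 203 185 180 180 181 176 176 180 179 179 179
  180 183 167 173 176 173]
 [ 88  84  75  75  87 106 124 172 197 192 191 195 186 185 201 183 195 178
  174 177 177 174 174 176]
 [ 89  86  88  90  88  88  85  83  74  76  87 102 125 171 190 189 189 195
  184 199 185 178 173 162]
 [111  94  93  91  90  88  92  88  87  89  88  88  86  82  74  75  84 100
  121 167 189 188 189 192]
 [180 188 188 164 161 117 111  94  92  90  90  89  87  89  88  88  90  87
   85  84  81  77  87  97]
 [173 178 177 177 177 179 182 187 187 163 158 140 115 112  94  90  92  89
   89  89  87  88  87  89]]
box corner [0.48215697 0.2781025  0.        ]
box corner [0.47563306 0.2654802  0.05      ]
```

The average image shows the nut hole in the slot at pixel (300.7, 225.6). It is 20.5 mm from the slot's −y end, so at y≈+0.5 to +2 mm. The move was refused, so I'll retry with every key given.

Request:
move_arm --deltas '[{"tx": 0,"ty": 0,"tz": -0.035,"wx": 0,"wy": 0,"wz": -10,"claw": 0.093},{"tx": 0,"ty": 0,"tz": -0.035,"wx": 0,"wy": 0,"wz": -10,"claw": 0.093},{"tx": 0,"ty": 0,"tz": -0.035,"wx": 0,"wy": 0,"wz": -10,"claw": 0.093},{"tx": 0,"ty": 0,"tz": -0.035,"wx": 0,"wy": 0,"wz": -10,"claw": 0.093},{"tx": 0,"ty": 0,"tz": -0.035,"wx": 0,"wy": 0,"wz": -10,"claw": 0.093},{"tx": 0,"ty": 0,"tz": -0.035,"wx": 0,"wy": 0,"wz": -10,"claw": 0.093},{"tx": 0,"ty": 0,"tz": -0.035,"wx": 0,"wy": 0,"wz": -10,"claw": 0.093},{"tx": 0,"ty": 0,"tz": -0.035,"wx": 0,"wy": 0,"wz": -10,"claw": 0.093}]'

```text
clock: 2.5
ee_pos: [0.2353, -0.6855, 0.4685]
ee_rot: [[-0.161, 0.987, -0.0], [0.987, 0.161, -0.0], [-0.0, -0.0, -1.0]]
force: [-0.5, -0.5, -0.9]
opening: 0.093
gripper_force: 0.0
```

Run:
```python
from h import *
rel([.520,.077,.472])
```

```text
t 2.5 pos [ 0.2353 -0.6855  0.4685] xang 99.28 zdn [-0. -0. -1.] q [ 78.  27. -20.  67.   9.  88.  69.] F [-0.5 -0.5 -0.9] M [-0.02 -0.14  0.05] op 0.093 gf 0.0
tool delta [ 0.7067  0.4039 -0.0036]
```

Request:
move_arm --deltas '[{"tx": 0.05,"ty": 0.029,"tz": 0,"wx": 0,"wy": 0,"wz": 0,"claw": 0.093},{"tx": 0.05,"ty": 0.029,"tz": 0,"wx": 0,"wy": 0,"wz": 0,"claw": 0.093},{"tx": 0.05,"ty": 0.029,"tz": 0,"wx": 0,"wy": 0,"wz": 0,"claw": 0.093},{"tx": 0.05,"ty": 0.029,"tz": 0,"wx": 0,"wy": 0,"wz": 0,"claw": 0.093},{"tx": 0.05,"ty": 0.029,"tz": 0,"wx": 0,"wy": 0,"wz": 0,"claw": 0.093},{"tx": 0.05,"ty": 0.029,"tz": 0,"wx": 0,"wy": 0,"wz": 0,"claw": 0.093},{"tx": 0.05,"ty": 0.029,"tz": 0,"wx": 0,"wy": 0,"wz": 0,"claw": 0.093},{"tx": 0.05,"ty": 0.029,"tz": 0,"wx": 0,"wy": 0,"wz": 0,"claw": 0.093},{"tx": 0.05,"ty": 0.029,"tz": 0,"wx": 0,"wy": 0,"wz": 0,"claw": 0.093},{"tx": 0.05,"ty": 0.029,"tz": 0,"wx": 0,"wy": 0,"wz": 0,"claw": 0.093}]'

```text
clock: 3.75
ee_pos: [0.4443, -0.1448, 0.4675]
ee_rot: [[-0.155, 0.988, 0.001], [0.988, 0.155, -0.001], [-0.001, 0.0, -1.0]]
force: [0.7, -1.0, 0.2]
opening: 0.0928
gripper_force: 0.0
```

Request:
move_arm --deltas '[{"tx": 0.05,"ty": 0.029,"tz": 0,"wx": 0,"wy": 0,"wz": 0,"claw": 0.093},{"tx": 0.05,"ty": 0.029,"tz": 0,"wx": 0,"wy": 0,"wz": 0,"claw": 0.093},{"tx": 0.05,"ty": 0.029,"tz": 0,"wx": 0,"wy": 0,"wz": 0,"claw": 0.093},{"tx": 0.05,"ty": 0.029,"tz": 0,"wx": 0,"wy": 0,"wz": 0,"claw": 0.093},{"tx": 0,"ty": 0,"tz": 0.05,"wx": 0,"wy": 0,"wz": -10,"claw": 0.06},{"tx": 0,"ty": 0,"tz": 0.05,"wx": 0,"wy": 0,"wz": -10,"claw": 0.06},{"tx": 0,"ty": 0,"tz": 0.05,"wx": 0,"wy": 0,"wz": -10,"claw": 0.06},{"tx": 0,"ty": 0,"tz": 0.05,"wx": 0,"wy": 0,"wz": -10,"claw": 0.06},{"tx": 0,"ty": 0,"tz": 0.05,"wx": 0,"wy": 0,"wz": -9,"claw": 0.06},{"tx": 0,"ty": 0,"tz": 0,"wx": 0,"wy": 0,"wz": 0,"claw": 0.06}]'

```text
clock: 5.0
ee_pos: [0.5257, 0.0681, 0.2147]
ee_rot: [[-0.847, 0.531, -0.006], [0.531, 0.847, -0.0], [0.005, -0.003, -1.0]]
force: [-0.1, 0.0, 0.5]
opening: 0.0601
gripper_force: 0.0
```

Run:
```python
from h import *
rel([.5200,.0775,.044])
```

```text
t 5.0 pos [0.5257 0.0681 0.2147] xang 147.92 zdn [-0.006 -0.    -1.   ] q [ 25.  27. -53. 113.  27.  54.  15.] F [-0.1  0.   0.5] M [-0.03 -0.14 -0.05] op 0.0601 gf 0.0
tool delta [0.0089 0.0055 0.1707]
```

Request:
move_arm --deltas '[{"tx": 0.009,"ty": 0.0055,"tz": 0.03,"wx": 0,"wy": 0,"wz": -0.5,"claw": 0.06},{"tx": 0,"ty": 0,"tz": 0.04,"wx": 0,"wy": 0,"wz": 0,"claw": 0.06},{"tx": 0,"ty": 0,"tz": 0.04,"wx": 0,"wy": 0,"wz": 0,"claw": 0.06},{"tx": 0,"ty": 0,"tz": 0.03,"wx": 0,"wy": 0,"wz": 0,"claw": 0.06},{"tx": 0,"ty": 0,"tz": 0,"wx": 0,"wy": 0,"wz": 0,"claw": 0.06}]'

```text
clock: 5.62
ee_pos: [0.5235, 0.0784, 0.0777]
ee_rot: [[-0.851, 0.526, -0.0], [0.526, 0.851, -0.001], [-0.0, -0.001, -1.0]]
force: [0.2, 0.2, 1.1]
opening: 0.0603
gripper_force: 0.0
```

Run:
```python
from h import *
rel([.5200,.0775,.044])
a=robot.capture("scene")[190:310,200:330];b=robot.capture("top")[160:280,240:370]
cv2.imwrite("pics/grip.png",np.hstack([cv2.resize(i,None,fx=3,fy=3) for i in(a,b)]))
```

```text
t 5.62 pos [0.5235 0.0784 0.0777] xang 148.27 zdn [-0.    -0.001 -1.   ] q [ 15.  36. -44. 121.  41.  39.   2.] F [0.2 0.2 1.1] M [ 0.08 -0.14 -0.05] op 0.0603 gf 0.0
tool delta [ 0.0025 -0.0026  0.0337]
```

View pics/grip.png

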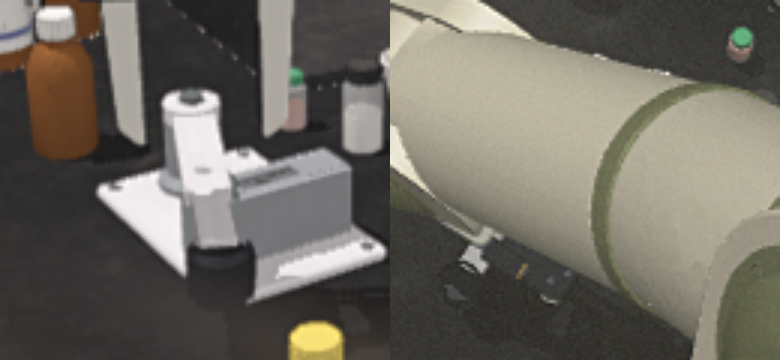

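The fingers straddle the arm, with tips at (130,145) and (270,135) and the arm between them at about (205,180). I'll go down and close.

Request:
move_arm --deltas '[{"tx": 0.002,"ty": -0.0025,"tz": 0.017,"wx": 0,"wy": 0,"wz": 0,"claw": 0.06},{"tx": 0,"ty": 0,"tz": 0.017,"wx": 0,"wy": 0,"wz": 0,"claw": 0.06},{"tx": 0,"ty": 0,"tz": 0,"wx": 0,"wy": 0,"wz": 0,"claw": 0.06},{"tx": 0,"ty": 0,"tz": 0,"wx": 0,"wy": 0,"wz": 0,"claw": 0.015},{"tx": 0,"ty": 0,"tz": 0,"wx": 0,"wy": 0,"wz": 0,"claw": 0.015},{"tx": 0,"ty": 0,"tz": 0,"wx": 0,"wy": 0,"wz": 0,"claw": 0.015},{"tx": 0,"ty": 0,"tz": 0,"wx": 0,"wy": 0,"wz": 0,"claw": 0.015},{"tx": 0,"ty": 0,"tz": 0,"wx": 0,"wy": 0,"wz": 0,"claw": 0.015}]' --squeeze 10

```text
clock: 6.72
ee_pos: [0.5199, 0.0773, 0.0433]
ee_rot: [[-0.852, 0.523, 0.0], [0.523, 0.852, -0.0], [-0.0, 0.0, -1.0]]
force: [-0.1, -0.0, 0.5]
opening: 0.0169
gripper_force: 0.0
```

Run:
```python
from h import *
rel([.5200,.0775,.044])
```

```text
t 6.72 pos [0.5199 0.0773 0.0433] xang 148.45 zdn [ 0. -0. -1.] q [ 13.  39. -40. 123.  45.  35.  -2.] F [-0.1 -0.   0.5] M [-0.06 -0.11  0.  ] op 0.0169 gf 0.0
tool delta [ 0.      0.0002 -0.0007]
```

The opening is 17 mm with no grip force, so I missed the bar. I'll look again.

Run:
```python
from h import *
st()
for n in("lamp_hole","lamp_grip","slot"): print(n,[(np.round(d["centre"],3).tolist(),round(d["p"],2)) for d in (robot.capture("scene") is not None) and robot.place_of(n,"scene")][:2])
im=robot.capture("scene")
X,_=st()[0],0
print(proj("scene",np.array(X["ee_pos"])))
cv2.imwrite("pics/grip2.png",cv2.resize(im[180:310,200:340],None,fx=4,fy=4,interpolation=cv2.INTER_CUBIC))
```

```text
t 6.72 pos [0.5199 0.0773 0.0433] xang 148.45 zdn [ 0. -0. -1.] q [ 13.  39. -40. 123.  45.  35.  -2.] F [-0.1 -0.   0.5] M [-0.06 -0.11  0.  ] op 0.0169 gf 0.0
lamp_hole [([0.563, 0.056, 0.063], 0.88), ([0.658, -0.208, 0.002], 0.23)]
lamp_grip [([0.519, 0.077, 0.064], 0.58)]
slot [([0.552, 0.015, 0.053], 0.6)]
t 7.08 pos [0.5198 0.0774 0.0432] xang 148.46 zdn [-0.  0. -1.] q [ 13.  39. -40. 123.  45.  35.  -2.] F [-0.9 -0.4 -0.1] M [ 0.01 -0.17 -0.  ] op 0.0149 gf 0.0
[270.9318439  270.63922836]
```

View pics/grip2.png

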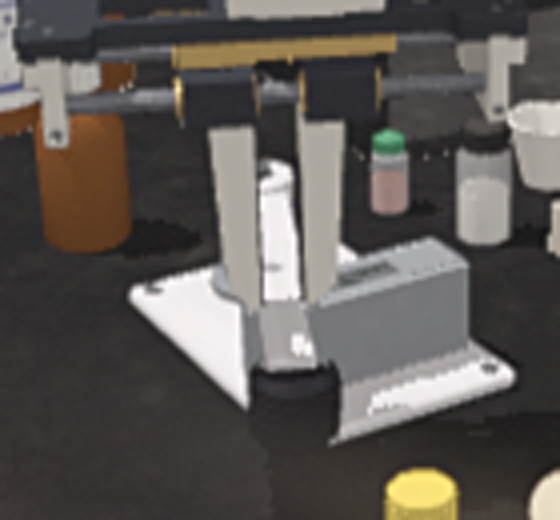

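Run:
```python
from h import *
y=np.array([.526,.851,0])
p=np.array([.5235,.0784,.0777]);
for d in(-.036,-.03,.03,.036): print("then",d,proj("scene",p+d*y))
p=np.array([.5198,.0774,.0433])
for dz in (0,.01,.0207):
  for d in(-.02,-.0075,.0075,.02): print("now",dz,d,proj("scene",p+d*y+[0,0,dz]))
print(proj("scene",np.array([.4786,.1001,.068])),proj("scene",np.array([.52,.077,.064])))
```

```text
then -0.036 [290.26237136 250.00091214]
then -0.03 [286.62901226 250.25442149]
then 0.03 [249.83941281 252.82133197]
then 0.036 [246.11422696 253.08124832]
now 0 -0.02 [282.92937155 269.68487649]
now 0 -0.0075 [275.43758727 270.25209342]
now 0 0.0075 [266.40141682 270.93623869]
now 0 0.02 [258.83263071 271.50928556]
now 0.01 -0.02 [282.78361367 264.40578432]
now 0.01 -0.0075 [275.2495832  264.96385388]
now 0.01 0.0075 [266.16219813 265.63698536]
now 0.01 0.02 [258.55029562 266.20082315]
now 0.0207 -0.02 [282.62584028 258.69151198]
now 0.0207 -0.0075 [275.04607559 259.23952573]
now 0.0207 0.0075 [265.90324411 259.90054855]
now 0.0207 0.02 [258.24465983 260.45426093]
[274.37553344 271.1951785 ] [270.60540176 259.45207328]
```

Both pictures show the real fingertips about 25 mm higher than the reported TCP height, with image columns that agree. The fingers therefore closed in the air just above the bar. I'll open, go 20 mm lower while watching the force, and close again.

Request:
move_arm --deltas '[{"tx": 0,"ty": 0,"tz": 0,"wx": 0,"wy": 0,"wz": 0,"claw": 0.05},{"tx": 0,"ty": 0,"tz": 0,"wx": 0,"wy": 0,"wz": 0,"claw": 0.05},{"tx": 0,"ty": 0,"tz": 0,"wx": 0,"wy": 0,"wz": 0,"claw": 0.05},{"tx": 0,"ty": 0,"tz": 0.008,"wx": 0,"wy": 0,"wz": 0,"claw": 0.05},{"tx": 0,"ty": 0,"tz": 0.008,"wx": 0,"wy": 0,"wz": 0,"claw": 0.05},{"tx": 0,"ty": 0,"tz": 0.004,"wx": 0,"wy": 0,"wz": 0,"claw": 0.05},{"tx": 0,"ty": 0,"tz": 0,"wx": 0,"wy": 0,"wz": 0,"claw": 0.05}]'

```text
clock: 7.95
ee_pos: [0.5195, 0.0774, 0.0227]
ee_rot: [[-0.852, 0.523, -0.001], [0.523, 0.852, -0.0], [0.001, -0.001, -1.0]]
force: [0.3, 0.2, 0.4]
opening: 0.05
gripper_force: 0.0
```

Run:
```python
from h import *
im=robot.capture("scene");st()
cv2.imwrite("pics/grip3.png",cv2.resize(im[180:310,200:340],None,fx=4,fy=4,interpolation=cv2.INTER_CUBIC))
```

```text
t 8.0 pos [0.5197 0.0774 0.023 ] xang 148.47 zdn [-0.001 -0.    -1.   ] q [ 11.  40. -38. 123.  48.  32.  -4.] F [-0.2  0.2  0.9] M [-0.05 -0.12  0.01] op 0.0501 gf 0.0
```

View pics/grip3.png

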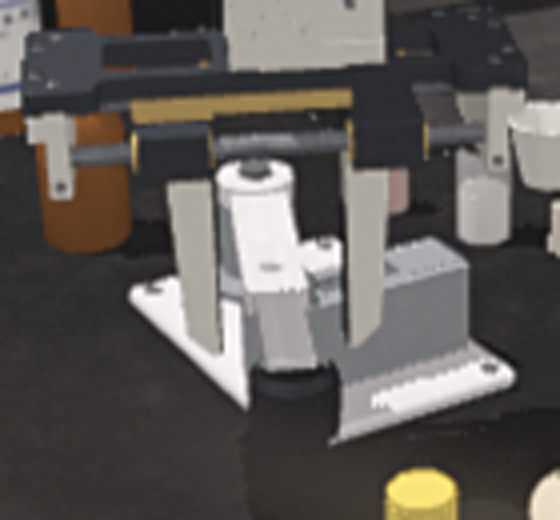

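Now the tips, at (215,350) and (355,345), are on both sides of the bar. The real height is about the reported one plus 26 mm. I'll go 7 mm lower and close.

Request:
move_arm --deltas '[{"tx": 0,"ty": 0,"tz": 0.007,"wx": 0,"wy": 0,"wz": 0,"claw": 0.05},{"tx": 0,"ty": 0,"tz": 0,"wx": 0,"wy": 0,"wz": 0,"claw": 0.015},{"tx": 0,"ty": 0,"tz": 0,"wx": 0,"wy": 0,"wz": 0,"claw": 0.015},{"tx": 0,"ty": 0,"tz": 0,"wx": 0,"wy": 0,"wz": 0,"claw": 0.015},{"tx": 0,"ty": 0,"tz": 0,"wx": 0,"wy": 0,"wz": 0,"claw": 0.015},{"tx": 0,"ty": 0,"tz": 0,"wx": 0,"wy": 0,"wz": 0,"claw": 0.015},{"tx": 0,"ty": 0,"tz": 0,"wx": 0,"wy": 0,"wz": 0,"claw": 0.015}]' --squeeze 10

```text
clock: 8.88
ee_pos: [0.5199, 0.0773, 0.0163]
ee_rot: [[-0.852, 0.523, 0.0], [0.523, 0.852, 0.0], [-0.0, 0.0, -1.0]]
force: [0.1, -0.5, 1.4]
opening: 0.0198
gripper_force: 10.0
```

Run:
```python
from h import *
s,R=st();v=np.array(s["ee_pos"])[:2]-PV
print("r",np.linalg.norm(v),"arm angle deg",171.8-np.degrees(np.arctan2(v[1],v[0])))
```

```text
t 8.88 pos [0.5199 0.0773 0.0163] xang 148.46 zdn [ 0.  0. -1.] q [ 11.  41. -37. 124.  49.  32.  -5.] F [ 0.1 -0.5  1.4] M [ 0.03 -0.17  0.04] op 0.0198 gf 10.0
r 0.14531597619663023 arm angle deg 22.93108183922314
```

Request:
move_arm --deltas '[{"tx": -0.0001,"ty": -0.0056,"tz": 0,"wx": 0,"wy": 0,"wz": -2.2,"claw": 0.015},{"tx": -0.0001,"ty": -0.0056,"tz": 0,"wx": 0,"wy": 0,"wz": -2.2,"claw": 0.015},{"tx": -0.0001,"ty": -0.0056,"tz": 0,"wx": 0,"wy": 0,"wz": -2.2,"claw": 0.015},{"tx": -0.0001,"ty": -0.0056,"tz": 0,"wx": 0,"wy": 0,"wz": -2.2,"claw": 0.015},{"tx": -0.0001,"ty": -0.0056,"tz": 0,"wx": 0,"wy": 0,"wz": -2.2,"claw": 0.015},{"tx": -0.0001,"ty": -0.0056,"tz": 0,"wx": 0,"wy": 0,"wz": -2.2,"claw": 0.015},{"tx": -0.0001,"ty": -0.0056,"tz": 0,"wx": 0,"wy": 0,"wz": -2.2,"claw": 0.015},{"tx": -0.0001,"ty": -0.0056,"tz": 0,"wx": 0,"wy": 0,"wz": -2.2,"claw": 0.015},{"tx": -0.0001,"ty": -0.0056,"tz": 0,"wx": 0,"wy": 0,"wz": -2.2,"claw": 0.015},{"tx": -0.0001,"ty": -0.0056,"tz": 0,"wx": 0,"wy": 0,"wz": -2.2,"claw": 0.015}]'

```text
clock: 10.12
ee_pos: [0.5009, 0.0251, 0.0163]
ee_rot: [[-0.987, 0.163, 0.001], [0.163, 0.987, 0.0], [-0.001, 0.001, -1.0]]
force: [6.0, 0.9, 0.4]
opening: 0.0199
gripper_force: 10.0
```

Request:
move_arm --deltas '[{"tx": 0,"ty": 0,"tz": 0,"wx": 0,"wy": 0,"wz": 0,"claw": 0.015},{"tx": 0,"ty": 0,"tz": 0,"wx": 0,"wy": 0,"wz": 0,"claw": 0.015}]'

```text
clock: 10.38
ee_pos: [0.5009, 0.0247, 0.0163]
ee_rot: [[-0.986, 0.165, 0.001], [0.165, 0.986, -0.0], [-0.001, -0.0, -1.0]]
force: [5.8, -0.6, 1.4]
opening: 0.0197
gripper_force: 10.0
```

Run:
```python
from h import *
s,R=st();v=np.array(s["ee_pos"])[:2]-PV
print("r",np.linalg.norm(v),"arm angle deg",171.8-np.degrees(np.arctan2(v[1],v[0])))
```

```text
t 10.38 pos [0.5009 0.0247 0.0163] xang 170.48 zdn [ 0.001 -0.    -1.   ] q [ 19.  41. -42. 127.  55.  33.  16.] F [ 5.8 -0.6  1.4] M [-0.17 -1.36  0.13] op 0.0197 gf 10.0
r 0.14519814766288827 arm angle deg 0.7139230950641036
```

The arm is swung in to about 0.015 rad. I'll release, lift, and check the cabinet corner near the screw.

Request:
move_arm --deltas '[{"tx": 0,"ty": 0,"tz": 0,"wx": 0,"wy": 0,"wz": 0,"claw": 0.045},{"tx": 0,"ty": 0,"tz": 0,"wx": 0,"wy": 0,"wz": 0,"claw": 0.045},{"tx": 0,"ty": 0,"tz": 0,"wx": 0,"wy": 0,"wz": 0,"claw": 0.045},{"tx": 0,"ty": 0,"tz": -0.04,"wx": 0,"wy": 0,"wz": -4.5,"claw": 0.06},{"tx": 0,"ty": 0,"tz": -0.05,"wx": 0,"wy": 0,"wz": -10,"claw": 0.06},{"tx": 0,"ty": 0,"tz": -0.05,"wx": 0,"wy": 0,"wz": -10,"claw": 0.06},{"tx": 0,"ty": 0,"tz": 0,"wx": 0,"wy": 0,"wz": -3,"claw": 0.06}]'

```text
clock: 11.25
ee_pos: [0.5015, 0.0256, 0.1592]
ee_rot: [[-0.95, -0.311, 0.004], [-0.311, 0.95, 0.0], [-0.004, -0.001, -1.0]]
force: [0.6, -0.8, -0.4]
opening: 0.0598
gripper_force: 0.0
```

Run:
```python
from h import *
print("corner bottom",tri((175,345),(193,255)),"scene z0",atz("scene",(175,345),0))
print("corner top",tri((122,48),(152,192)))
rel([.4232,.2525,.16])
robot.capture("scene")
print([(np.round(d["centre"],4).tolist(),round(d["p"],2)) for n in("lamp_hole","lamp_grip","thumbscrew") for d in robot.place_of(n,"scene")[:2]])
```

```text
corner bottom (array([0.47983356, 0.27379305, 0.01409782]), [0.0009, 0.0009]) scene z0 [4.96887514e-01 2.66307342e-01 5.55111512e-17]
corner top (array([0.5376985 , 0.25735742, 0.39082957]), [0.0015, 0.0015])
t 11.25 pos [0.5015 0.0256 0.1592] xang -161.87 zdn [ 0.004  0.    -1.   ] q [ 34.  34. -63. 120.  40.  51.  56.] F [ 0.6 -0.8 -0.4] M [ 0.07 -0.24 -0.08] op 0.0598 gf 0.0
tool delta [ 0.0038  0.2401 -0.0012]
[([0.5496, 0.0165, 0.0614], 0.69), ([0.4242, 0.2576, 0.0004], 0.41), ([0.4998, 0.0218, 0.0665], 0.74), ([0.419, 0.2492, 0.0357], 0.73), ([0.3857, 0.1168, 0.029], 0.56)]
```

Request:
move_arm --deltas '[{"tx": 0.001,"ty": 0.05,"tz": 0,"wx": 0,"wy": 0,"wz": 0,"claw": 0.06},{"tx": 0.001,"ty": 0.05,"tz": 0,"wx": 0,"wy": 0,"wz": 0,"claw": 0.06},{"tx": 0.001,"ty": 0.05,"tz": 0,"wx": 0,"wy": 0,"wz": 0,"claw": 0.06},{"tx": 0,"ty": 0.05,"tz": 0,"wx": 0,"wy": 0,"wz": 0,"claw": 0.06},{"tx": 0,"ty": 0.04,"tz": 0,"wx": 0,"wy": 0,"wz": 0,"claw": 0.06},{"tx": 0,"ty": 0,"tz": 0,"wx": 0,"wy": 0,"wz": 0,"claw": 0.06},{"tx": 0,"ty": 0,"tz": 0,"wx": 0,"wy": 0,"wz": 0,"claw": 0.06}]'

```text
clock: 12.32
ee_pos: [0.4231, 0.2519, 0.1555]
ee_rot: [[-0.951, -0.308, -0.001], [-0.308, 0.951, -0.001], [0.001, -0.001, -1.0]]
force: [-0.1, 0.3, -0.2]
opening: 0.06
gripper_force: 0.0
```

Run:
```python
from h import *
rel([.4225,.252,.018])
im=robot.capture("scene"); t=robot.capture("top")
cv2.imwrite("pics/s1.png",np.hstack([cv2.resize(im[230:400,120:290],(400,400)),cv2.resize(t[200:330,130:260],(400,400))]))
```

```text
t 12.32 pos [0.4231 0.2519 0.1555] xang -162.04 zdn [-0.001 -0.001 -1.   ] q [  5.  32. -61. 121.  38.  49.  29.] F [-0.1  0.3 -0.2] M [ 0.08 -0.11 -0.04] op 0.06 gf 0.0
tool delta [0.0003 0.0004 0.1375]
```

View pics/s1.png

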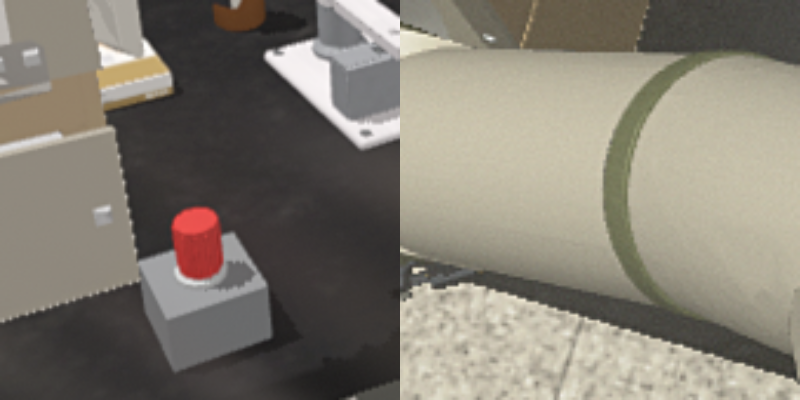

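The scene crop shows the screw at (197,240), undisturbed, with the gripper above it and out of the crop. I'll descend over it.

Request:
move_arm --deltas '[{"tx": 0,"ty": 0,"tz": 0.025,"wx": 0,"wy": 0,"wz": 0,"claw": 0.06},{"tx": 0,"ty": 0,"tz": 0.025,"wx": 0,"wy": 0,"wz": 0,"claw": 0.06},{"tx": 0,"ty": 0,"tz": 0.025,"wx": 0,"wy": 0,"wz": 0,"claw": 0.06},{"tx": 0,"ty": 0,"tz": 0,"wx": 0,"wy": 0,"wz": 0,"claw": 0.06},{"tx": 0,"ty": 0,"tz": 0,"wx": 0,"wy": 0,"wz": 0,"claw": 0.06}]'

```text
clock: 13.05
ee_pos: [0.4238, 0.2523, 0.0818]
ee_rot: [[-0.952, -0.307, 0.0], [-0.307, 0.952, 0.0], [-0.0, 0.0, -1.0]]
force: [-0.4, 0.1, 0.3]
opening: 0.0599
gripper_force: 0.0
```

Run:
```python
from h import *
s,R=st();rel([.4225,.252,.019]);print(np.round(s["effort"],1))
im=robot.capture("scene");p=np.array(s["ee_pos"])+[0,0,.026];y=R[:,1]
for d in(-.036,-.03,.03,.036):print(proj("scene",p+d*y))
g=im[270:340,150:260];cv2.imwrite("pics/s2.png",cv2.resize(g,None,fx=7,fy=7,interpolation=cv2.INTER_CUBIC))
```

```text
t 13.05 pos [0.4238 0.2523 0.0818] xang -162.11 zdn [ 0.  0. -1.] q [ -1.  38. -54. 125.  48.  41.  20.] F [-0.4  0.1  0.3] M [ 0.09 -0.14  0.04] op 0.0599 gf 0.0
t 13.05 pos [0.4238 0.2523 0.0818] xang -162.11 zdn [ 0.  0. -1.] q [ -1.  38. -54. 125.  48.  41.  20.] F [-0.4  0.1  0.3] M [ 0.09 -0.14  0.04] op 0.0599 gf 0.0
tool delta [0.0013 0.0001 0.0628]
[ -0.1 -57.1 -11.2 -13.5  -0.    0.   -0. ]
[220.88457583 285.92929491]
[217.79113693 287.97999066]
[184.07150425 310.33333589]
[180.39343353 312.77159449]
```

View pics/s2.png

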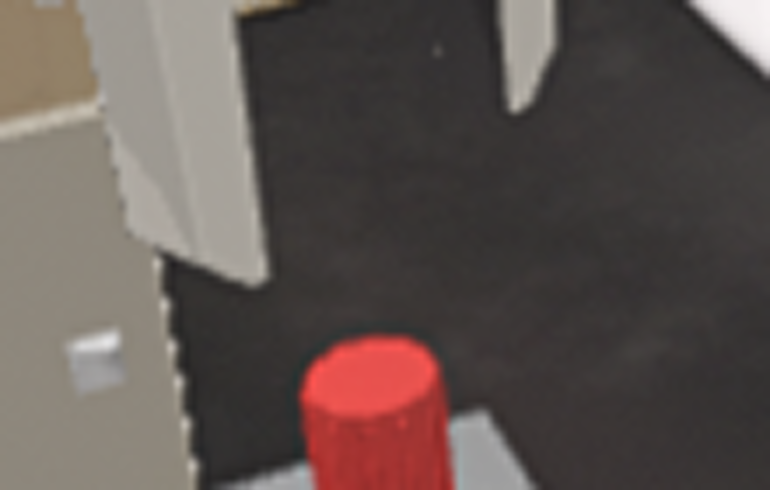

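The fingers are on both sides of the screw head, at (265,285) and (515,113) in the crop, and the +26 mm height offset is confirmed. I'll descend and grip.

Request:
move_arm --deltas '[{"tx": 0.001,"ty": 0,"tz": 0.02,"wx": 0,"wy": 0,"wz": 0,"claw": 0.06},{"tx": 0,"ty": 0,"tz": 0.02,"wx": 0,"wy": 0,"wz": 0,"claw": 0.06},{"tx": 0,"ty": 0,"tz": 0.015,"wx": 0,"wy": 0,"wz": 0,"claw": 0.06},{"tx": 0,"ty": 0,"tz": 0.0075,"wx": 0,"wy": 0,"wz": 0,"claw": 0.06},{"tx": 0,"ty": 0,"tz": 0,"wx": 0,"wy": 0,"wz": 0,"claw": 0.06},{"tx": 0,"ty": 0,"tz": 0,"wx": 0,"wy": 0,"wz": 0,"claw": 0.06}]'

```text
clock: 13.85
ee_pos: [0.4227, 0.2525, 0.0193]
ee_rot: [[-0.951, -0.308, 0.001], [-0.308, 0.951, 0.0], [-0.001, 0.0, -1.0]]
force: [0.2, -0.7, -0.0]
opening: 0.0599
gripper_force: 0.0
```

Request:
move_arm --deltas '[{"tx": 0,"ty": 0,"tz": 0,"wx": 0,"wy": 0,"wz": 0,"claw": 0.018},{"tx": 0,"ty": 0,"tz": 0,"wx": 0,"wy": 0,"wz": 0,"claw": 0.018},{"tx": 0,"ty": 0,"tz": 0,"wx": 0,"wy": 0,"wz": 0,"claw": 0.018},{"tx": 0,"ty": 0,"tz": 0,"wx": 0,"wy": 0,"wz": 0,"claw": 0.018},{"tx": 0,"ty": 0,"tz": 0,"wx": 0,"wy": 0,"wz": 0,"claw": 0.018},{"tx": 0,"ty": 0,"tz": 0,"wx": 0,"wy": 0,"wz": 0,"claw": 0.018}]' --squeeze 25

```text
clock: 14.6
ee_pos: [0.4223, 0.2532, 0.0189]
ee_rot: [[-0.951, -0.309, -0.0], [-0.309, 0.951, 0.001], [-0.0, 0.001, -1.0]]
force: [-0.9, 2.8, 1.5]
opening: 0.0236
gripper_force: 25.0
```

Run:
```python
from h import *
st()
```

```text
t 14.6 pos [0.4223 0.2532 0.0189] xang -162.01 zdn [-0.     0.001 -1.   ] q [ -6.  42. -47. 127.  58.  35.  11.] F [-0.9  2.8  1.5] M [0.95 0.18 0.02] op 0.0236 gf 25.0
```

I have it: 23.6 mm wide, 25 N. The seat is at reported z + 17 mm, so the tip meets the arm hole at reported z≈0.075, the plate at 0.060, and home is at 0.047. I'll lift it out.

Request:
move_arm --deltas '[{"tx": 0,"ty": 0,"tz": -0.01,"wx": 0,"wy": 0,"wz": 0,"claw": 0.018},{"tx": 0,"ty": 0,"tz": -0.015,"wx": 0,"wy": 0,"wz": 0,"claw": 0.018},{"tx": 0,"ty": 0,"tz": -0.02,"wx": 0,"wy": 0,"wz": 0,"claw": 0.018},{"tx": 0,"ty": 0,"tz": -0.03,"wx": 0,"wy": 0,"wz": 0,"claw": 0.018},{"tx": 0,"ty": 0,"tz": -0.025,"wx": 0,"wy": 0,"wz": 9,"claw": 0.018},{"tx": 0,"ty": 0,"tz": -0.01,"wx": 0,"wy": 0,"wz": 9,"claw": 0.018},{"tx": 0,"ty": 0,"tz": 0,"wx": 0,"wy": 0,"wz": 9,"claw": 0.018},{"tx": 0,"ty": 0,"tz": 0,"wx": 0,"wy": 0,"wz": 0,"claw": 0.018}]'

```text
clock: 15.6
ee_pos: [0.4224, 0.2513, 0.1293]
ee_rot: [[-0.988, 0.157, 0.001], [0.157, 0.988, -0.002], [-0.001, -0.002, -1.0]]
force: [-0.2, -0.4, -1.0]
opening: 0.0236
gripper_force: 25.0
```

Run:
```python
from h import *
s,R=st();rel([.5505,.0171,.125])
im=robot.capture("scene");h=cv2.cvtColor(im,cv2.COLOR_BGR2HSV)
m=(((h[...,0]<8)|(h[...,0]>172))&(h[...,1]>140)&(h[...,2]>90)).astype(np.uint8)
n,l,S,ce=cv2.connectedComponentsWithStats(m)
for i in range(1,n):
    if S[i,4]>30: print(S[i],ce[i].round(1))
p=np.array(s["ee_pos"]);print([proj("scene",p+[0,0,.017+z]).round(1) for z in(-.028,-.014,0,.036)])
```

```text
t 15.6 pos [0.4224 0.2513 0.1293] xang 170.98 zdn [ 0.001 -0.002 -1.   ] q [ -1.  31. -51. 123.  37.  42.   4.] F [-0.2 -0.4 -1. ] M [ 0.09 -0.14  0.02] op 0.0236 gf 25.0
t 15.6 pos [0.4224 0.2513 0.1293] xang 170.98 zdn [ 0.001 -0.002 -1.   ] q [ -1.  31. -51. 123.  37.  42.   4.] F [-0.2 -0.4 -1. ] M [ 0.09 -0.14  0.02] op 0.0236 gf 25.0
tool delta [-0.1632 -0.2112  0.0048]
[188 240  21  32 562] [198.3 255.3]
[545 251  12  26 168] [549.6 264.6]
[  0 349  21  12 146] [  9.6 354.8]
[ 16 428  10   7  35] [ 20.7 431.1]
[array([202.1, 291.7]), array([200.9, 281.9]), array([199.8, 271.9]), array([196.7, 245.1])]
```

The carried screw matches its predicted position to within about 1 px. I'll move over the arm hole.

Request:
move_arm --deltas '[{"tx": -0.0325,"ty": -0.042,"tz": 0,"wx": 0,"wy": 0,"wz": 0,"claw": 0.018},{"tx": -0.0325,"ty": -0.042,"tz": 0,"wx": 0,"wy": 0,"wz": 0,"claw": 0.018},{"tx": -0.0325,"ty": -0.042,"tz": 0,"wx": 0,"wy": 0,"wz": 0,"claw": 0.018},{"tx": -0.0325,"ty": -0.042,"tz": 0,"wx": 0,"wy": 0,"wz": 0,"claw": 0.018},{"tx": -0.0325,"ty": -0.042,"tz": 0,"wx": 0,"wy": 0,"wz": 0,"claw": 0.018},{"tx": 0,"ty": 0,"tz": 0,"wx": 0,"wy": 0,"wz": 0,"claw": 0.018},{"tx": 0,"ty": 0,"tz": 0,"wx": 0,"wy": 0,"wz": 0,"claw": 0.018}]'

```text
clock: 16.52
ee_pos: [0.5492, 0.0196, 0.1284]
ee_rot: [[-0.988, 0.155, -0.001], [0.155, 0.988, 0.001], [0.001, 0.0, -1.0]]
force: [0.2, 1.0, -0.4]
opening: 0.0231
gripper_force: 25.0
```

Run:
```python
from h import *
s,R=st();rel([.5505,.0171,.083])
im=robot.capture("scene");h=cv2.cvtColor(im,cv2.COLOR_BGR2HSV)
m=(((h[...,0]<8)|(h[...,0]>172))&(h[...,1]>140)&(h[...,2]>90)).astype(np.uint8)
n,l,S,ce=cv2.connectedComponentsWithStats(m)
for i in range(1,n):
    if S[i,4]>30 and S[i,0]>100 and S[i,0]<400: print(S[i],ce[i].round(1))
p=np.array(s["ee_pos"]);print([proj("scene",p+[0,0,.017+z]).round(1) for z in(-.028,-.014,0,.004,.02,.036)])
print("hole proj",proj("scene",np.array([.5505,.0171,.064])), [(np.round(d["centre"],4).tolist(),round(d["p"],2)) for d in robot.place_of("lamp_hole","scene")[:2]])
c=proj("scene",np.array([.5505,.0171,.064])).astype(int);print(im[c[1]-6:c[1]+7,c[0]-10:c[0]+11].mean(2).astype(int))
```

```text
t 16.52 pos [0.5492 0.0196 0.1284] xang 171.06 zdn [-0.001  0.001 -1.   ] q [ 27.  35. -51. 116.  38.  47.  34.] F [ 0.2  1.  -0.4] M [ 0.08 -0.13 -0.04] op 0.0231 gf 25.0
t 16.52 pos [0.5492 0.0196 0.1284] xang 171.06 zdn [-0.001  0.001 -1.   ] q [ 27.  35. -51. 116.  38.  47.  34.] F [ 0.2  1.  -0.4] M [ 0.08 -0.13 -0.04] op 0.0231 gf 25.0
tool delta [-0.0017 -0.0023  0.0454]
[280 177  14  22 244] [287.1 187.5]
[array([286.4, 215.4]), array([286.3, 207.8]), array([286.1, 200. ]), array([286. , 197.8]), array([285.8, 188.7]), array([285.6, 179.5])]
hole proj [287.7696733  242.93950556] [([0.5521, 0.0168, 0.0608], 0.73)]
[[238 237 236 235 236 236 237 239 242 241 208 154  95  46  38  42  43  45
   44  45  43]
 [237 238 237 237 235 235 235 236 236 237 238 222 190 110  49  35  35  42
   42  45  46]
 [236 236 236 235 233 232 233 235 236 236 237 238 241 195 126  62  38  36
   41  44  43]
 [235 233 233 234 233 233 233 233 234 236 236 236 239 239 207 154  94  50
   37  41  41]
 [233 235 234 233 233 233 233 233 232 234 236 236 237 238 239 223 189 127
   65  36  37]
 [209 229 235 234 233 233 234 234 231 229 228 235 240 237 237 238 240 208
  154  76  63]
 [158 200 229 235 234 234 234 232 217 211 204 218 230 230 232 236 238 239
  222 171 145]
 [169 175 203 226 233 235 234 227 202 186 171 164 178 200 226 235 236 237
  237 230 214]
 [173 171 175 191 209 229 236 235 222 199 200 192 201 207 231 236 236 236
  236 236 236]
 [185 174 172 171 159 200 229 237 236 226 235 236 235 233 233 233 235 236
  237 236 236]
 [214 189 174 174 170 175 203 226 237 236 237 236 237 235 235 233 234 235
  237 238 238]
 [228 200 168 173 175 173 174 192 223 235 237 225 236 225 235 236 236 236
  237 228 228]
 [187 148 142 161 172 176 174 172 181 214 222 182 217 181 220 226 226 226
  223 177 164]]
```

The hole shows at (287.6,243), where I predicted it. The screw is about 1.2 px to the right of its prediction, so I'll correct for that and descend gently.

Request:
move_arm --deltas '[{"tx": -0.0023,"ty": -0.001,"tz": 0.015,"wx": 0,"wy": 0,"wz": 0,"claw": 0.018},{"tx": 0,"ty": 0,"tz": 0.015,"wx": 0,"wy": 0,"wz": 0,"claw": 0.018},{"tx": 0,"ty": 0,"tz": 0.015,"wx": 0,"wy": 0,"wz": 0,"claw": 0.018},{"tx": 0,"ty": 0,"tz": 0.003,"wx": 0,"wy": 0,"wz": 0,"claw": 0.018},{"tx": 0,"ty": 0,"tz": 0.002,"wx": 0,"wy": 0,"wz": 0,"claw": 0.018},{"tx": 0,"ty": 0,"tz": 0,"wx": 0,"wy": 0,"wz": 0,"claw": 0.018},{"tx": 0,"ty": 0,"tz": 0,"wx": 0,"wy": 0,"wz": 0,"claw": 0.018}]'

```text
clock: 17.5
ee_pos: [0.5523, 0.018, 0.0791]
ee_rot: [[-0.988, 0.157, 0.001], [0.157, 0.988, -0.0], [-0.001, 0.0, -1.0]]
force: [-0.1, -0.2, 0.3]
opening: 0.0231
gripper_force: 25.0
```

Run:
```python
from h import *
rel([.5513,.0182,.075])
```

```text
t 17.5 pos [0.5523 0.018  0.0791] xang 170.94 zdn [ 0.001 -0.    -1.   ] q [ 24.  39. -47. 118.  43.  42.  30.] F [-0.1 -0.2  0.3] M [ 0.05 -0.17  0.01] op 0.0231 gf 25.0
tool delta [0.001  0.0001 0.0041]
```

Request:
move_arm --deltas '[{"tx": 0.001,"ty": 0,"tz": 0.002,"wx": 0,"wy": 0,"wz": 0,"claw": 0.018},{"tx": 0,"ty": 0,"tz": 0.002,"wx": 0,"wy": 0,"wz": 0,"claw": 0.018},{"tx": 0,"ty": 0,"tz": 0.002,"wx": 0,"wy": 0,"wz": 0,"claw": 0.018},{"tx": 0,"ty": 0,"tz": 0.001,"wx": 0,"wy": 0,"wz": 0,"claw": 0.018},{"tx": 0,"ty": 0,"tz": 0,"wx": 0,"wy": 0,"wz": 0,"claw": 0.018}]'

```text
clock: 18.12
ee_pos: [0.5506, 0.0179, 0.0715]
ee_rot: [[-0.988, 0.157, -0.001], [0.157, 0.988, -0.001], [0.001, -0.001, -1.0]]
force: [-1.5, -1.1, 0.1]
opening: 0.0235
gripper_force: 25.0
```

Request:
move_arm --deltas '[{"tx": 0,"ty": 0,"tz": 0.001,"wx": 0,"wy": 0,"wz": 0,"claw": 0.018},{"tx": 0,"ty": 0,"tz": 0.001,"wx": 0,"wy": 0,"wz": 0,"claw": 0.018},{"tx": 0,"ty": 0,"tz": 0,"wx": 0,"wy": 0,"wz": 0,"claw": 0.018}]'

```text
clock: 18.5
ee_pos: [0.5506, 0.0181, 0.0695]
ee_rot: [[-0.988, 0.157, -0.001], [0.157, 0.988, -0.0], [0.001, -0.0, -1.0]]
force: [-3.5, -1.2, -0.6]
opening: 0.0231
gripper_force: 25.0
```

The tip is inside the arm hole. I'll ease off the radial side load and go on down to the plate.

Request:
move_arm --deltas '[{"tx": 0.0008,"ty": 0,"tz": 0.001,"wx": 0,"wy": 0,"wz": 0,"claw": 0.018},{"tx": 0,"ty": 0,"tz": 0.001,"wx": 0,"wy": 0,"wz": 0,"claw": 0.018},{"tx": 0,"ty": 0,"tz": 0.001,"wx": 0,"wy": 0,"wz": 0,"claw": 0.018},{"tx": 0,"ty": 0,"tz": 0,"wx": 0,"wy": 0,"wz": 0,"claw": 0.018}]'

```text
clock: 19.0
ee_pos: [0.5502, 0.0183, 0.0666]
ee_rot: [[-0.988, 0.157, -0.0], [0.157, 0.988, 0.0], [0.0, -0.0, -1.0]]
force: [-1.6, -1.8, -0.2]
opening: 0.0236
gripper_force: 25.0
```

Request:
move_arm --deltas '[{"tx": 0,"ty": 0,"tz": 0.001,"wx": 0,"wy": 0,"wz": 0,"claw": 0.018},{"tx": 0,"ty": 0,"tz": 0.001,"wx": 0,"wy": 0,"wz": 0,"claw": 0.018},{"tx": 0,"ty": 0,"tz": 0.001,"wx": 0,"wy": 0,"wz": 0,"claw": 0.018},{"tx": 0,"ty": 0,"tz": 0,"wx": 0,"wy": 0,"wz": 0,"claw": 0.018}]'

```text
clock: 19.5
ee_pos: [0.5502, 0.0183, 0.0636]
ee_rot: [[-0.988, 0.157, -0.0], [0.157, 0.988, 0.0], [0.0, -0.0, -1.0]]
force: [-2.2, -1.2, -0.8]
opening: 0.0235
gripper_force: 25.0
```

Next I'll feel for the plate, expected at reported z≈0.060.

Request:
move_arm --deltas '[{"tx": 0.0003,"ty": 0,"tz": 0.001,"wx": 0,"wy": 0,"wz": 0,"claw": 0.018},{"tx": 0,"ty": 0,"tz": 0.001,"wx": 0,"wy": 0,"wz": 0,"claw": 0.018},{"tx": 0,"ty": 0,"tz": 0.001,"wx": 0,"wy": 0,"wz": 0,"claw": 0.018},{"tx": 0,"ty": 0,"tz": 0,"wx": 0,"wy": 0,"wz": 0,"claw": 0.018}]'

```text
clock: 20.0
ee_pos: [0.55, 0.0184, 0.0606]
ee_rot: [[-0.988, 0.157, -0.0], [0.157, 0.988, 0.0], [0.0, 0.0, -1.0]]
force: [-1.9, -0.9, -0.6]
opening: 0.0235
gripper_force: 25.0
```

Request:
move_arm --deltas '[{"tx": 0,"ty": 0,"tz": 0.001,"wx": 0,"wy": 0,"wz": 0,"claw": 0.018},{"tx": 0,"ty": 0,"tz": 0.001,"wx": 0,"wy": 0,"wz": 0,"claw": 0.018},{"tx": 0,"ty": 0,"tz": 0,"wx": 0,"wy": 0,"wz": 0,"claw": 0.018}]'

```text
clock: 20.38
ee_pos: [0.55, 0.0184, 0.0586]
ee_rot: [[-0.988, 0.157, -0.0], [0.157, 0.988, 0.0], [0.0, 0.0, -1.0]]
force: [-1.4, -0.3, -0.5]
opening: 0.0233
gripper_force: 25.0
```

Request:
move_arm --deltas '[{"tx": 0,"ty": 0,"tz": 0.001,"wx": 0,"wy": 0,"wz": 0,"claw": 0.018},{"tx": 0,"ty": 0,"tz": 0.001,"wx": 0,"wy": 0,"wz": 0,"claw": 0.018},{"tx": 0,"ty": 0,"tz": 0,"wx": 0,"wy": 0,"wz": 0,"claw": 0.018}]'

```text
clock: 20.75
ee_pos: [0.55, 0.0184, 0.0566]
ee_rot: [[-0.988, 0.157, -0.0], [0.157, 0.988, 0.0], [0.0, 0.0, -1.0]]
force: [-0.4, -0.8, -0.9]
opening: 0.0231
gripper_force: 25.0
```

Run:
```python
from h import *
st()
```

```text
t 20.75 pos [0.55   0.0184 0.0566] xang 170.96 zdn [-0.  0. -1.] q [ 23.  40. -46. 119.  46.  40.  28.] F [-0.4 -0.8 -0.9] M [-0.19  0.14 -0.09] op 0.0231 gf 25.0
```

The tip is 3.3 mm below plate level with no resistance, so it is already in the nut hole. I'll carry on gently.

Request:
move_arm --deltas '[{"tx": 0,"ty": 0,"tz": 0.001,"wx": 0,"wy": 0,"wz": 0,"claw": 0.018},{"tx": 0,"ty": 0,"tz": 0.001,"wx": 0,"wy": 0,"wz": 0,"claw": 0.018},{"tx": 0,"ty": 0,"tz": 0.001,"wx": 0,"wy": 0,"wz": 0,"claw": 0.018},{"tx": 0,"ty": 0,"tz": 0,"wx": 0,"wy": 0,"wz": 0,"claw": 0.018}]'

```text
clock: 21.25
ee_pos: [0.5499, 0.0184, 0.0536]
ee_rot: [[-0.988, 0.157, -0.0], [0.157, 0.988, 0.0], [0.0, 0.0, -1.0]]
force: [-0.5, -1.4, -0.8]
opening: 0.0232
gripper_force: 25.0
```

Request:
move_arm --deltas '[{"tx": 0,"ty": 0,"tz": 0.001,"wx": 0,"wy": 0,"wz": 0,"claw": 0.018},{"tx": 0,"ty": 0,"tz": 0.001,"wx": 0,"wy": 0,"wz": 0,"claw": 0.018},{"tx": 0,"ty": 0,"tz": 0.001,"wx": 0,"wy": 0,"wz": 0,"claw": 0.018},{"tx": 0,"ty": 0,"tz": 0,"wx": 0,"wy": 0,"wz": 0,"claw": 0.018}]'

```text
clock: 21.75
ee_pos: [0.5499, 0.0183, 0.0506]
ee_rot: [[-0.988, 0.157, -0.0], [0.157, 0.988, -0.0], [0.0, -0.0, -1.0]]
force: [-2.1, -0.5, -0.8]
opening: 0.0236
gripper_force: 25.0
```

Request:
move_arm --deltas '[{"tx": 0,"ty": 0,"tz": 0.001,"wx": 0,"wy": 0,"wz": 0,"claw": 0.018},{"tx": 0,"ty": 0,"tz": 0.001,"wx": 0,"wy": 0,"wz": 0,"claw": 0.018},{"tx": 0,"ty": 0,"tz": 0.0008,"wx": 0,"wy": 0,"wz": 0,"claw": 0.018},{"tx": 0,"ty": 0,"tz": 0,"wx": 0,"wy": 0,"wz": 0,"claw": 0.018}]'

```text
clock: 22.25
ee_pos: [0.5499, 0.0183, 0.0478]
ee_rot: [[-0.988, 0.157, -0.0], [0.157, 0.988, 0.0], [0.0, -0.0, -1.0]]
force: [-0.7, -1.5, -0.8]
opening: 0.0236
gripper_force: 25.0
```

Request:
move_arm --deltas '[{"tx": 0,"ty": 0,"tz": 0.0003,"wx": 0,"wy": 0,"wz": 0,"claw": 0.018},{"tx": 0,"ty": 0,"tz": 0.0003,"wx": 0,"wy": 0,"wz": 0,"claw": 0.018},{"tx": 0,"ty": 0,"tz": 0,"wx": 0,"wy": 0,"wz": 0,"claw": 0.018}]'

```text
clock: 22.62
ee_pos: [0.55, 0.0183, 0.0473]
ee_rot: [[-0.988, 0.157, -0.0], [0.157, 0.988, -0.0], [0.0, -0.0, -1.0]]
force: [-1.4, -1.7, 0.3]
opening: 0.0237
gripper_force: 25.0
```

Request:
move_arm --deltas '[{"tx": 0,"ty": 0,"tz": 0.0003,"wx": 0,"wy": 0,"wz": 0,"claw": 0.018},{"tx": 0,"ty": 0,"tz": 0,"wx": 0,"wy": 0,"wz": 0,"claw": 0.018}]'

```text
clock: 22.88
ee_pos: [0.5499, 0.0183, 0.047]
ee_rot: [[-0.988, 0.157, -0.0], [0.157, 0.988, -0.0], [0.0, -0.0, -1.0]]
force: [-1.1, -0.3, 0.5]
opening: 0.023
gripper_force: 25.0
```

Request:
move_arm --deltas '[{"tx": 0,"ty": 0,"tz": 0.0003,"wx": 0,"wy": 0,"wz": 0,"claw": 0.018},{"tx": 0,"ty": 0,"tz": 0,"wx": 0,"wy": 0,"wz": 0,"claw": 0.018}]'

```text
clock: 23.12
ee_pos: [0.55, 0.0183, 0.0468]
ee_rot: [[-0.988, 0.157, 0.0], [0.157, 0.988, -0.0], [-0.0, -0.0, -1.0]]
force: [-1.9, -0.9, 3.3]
opening: 0.0231
gripper_force: 25.0
```

Contact came at 0.0468, against a predicted home of 0.0469. One small nudge, then release.

Request:
move_arm --deltas '[{"tx": 0,"ty": 0,"tz": 0.0003,"wx": 0,"wy": 0,"wz": 0,"claw": 0.018},{"tx": 0,"ty": 0,"tz": 0,"wx": 0,"wy": 0,"wz": 0,"claw": 0.018}]'

```text
clock: 23.38
ee_pos: [0.55, 0.0184, 0.0468]
ee_rot: [[-0.988, 0.157, 0.0], [0.157, 0.988, -0.0], [-0.0, -0.0, -1.0]]
force: [-3.4, -1.9, 8.6]
opening: 0.0236
gripper_force: 25.0
```

Request:
move_arm --deltas '[{"tx": 0,"ty": 0,"tz": 0,"wx": 0,"wy": 0,"wz": 0,"claw": 0.04},{"tx": 0,"ty": 0,"tz": 0,"wx": 0,"wy": 0,"wz": 0,"claw": 0.05},{"tx": 0,"ty": 0,"tz": 0,"wx": 0,"wy": 0,"wz": 0,"claw": 0.06},{"tx": 0,"ty": 0,"tz": 0,"wx": 0,"wy": 0,"wz": 0,"claw": 0.06},{"tx": 0,"ty": 0,"tz": -0.03,"wx": 0,"wy": 0,"wz": 0,"claw": 0.06},{"tx": 0,"ty": 0,"tz": -0.05,"wx": 0,"wy": 0,"wz": 0,"claw": 0.06},{"tx": 0,"ty": 0,"tz": -0.05,"wx": 0,"wy": 0,"wz": 0,"claw": 0.06},{"tx": 0,"ty": 0,"tz": -0.03,"wx": 0,"wy": 0,"wz": 0,"claw": 0.06},{"tx": 0,"ty": 0,"tz": 0,"wx": 0,"wy": 0,"wz": 0,"claw": 0.06}]'

```text
clock: 24.5
ee_pos: [0.5511, 0.0186, 0.2085]
ee_rot: [[-0.987, 0.158, 0.004], [0.158, 0.987, -0.0], [-0.004, 0.0, -1.0]]
force: [-1.7, -0.8, 0.2]
opening: 0.06
gripper_force: 0.0
```

Run:
```python
from h import *
st();im=robot.capture("scene");h=cv2.cvtColor(im,cv2.COLOR_BGR2HSV)
m=(((h[...,0]<8)|(h[...,0]>172))&(h[...,1]>140)&(h[...,2]>90)).astype(np.uint8)
n,l,S,ce=cv2.connectedComponentsWithStats(m)
for i in range(1,n):
    if S[i,4]>30 and 100<S[i,0]<400: print(S[i],ce[i].round(1))
print([proj("scene",np.array([.5505,.0175,.064+z])).round(1) for z in(0,.004,.02,.036)])
for n in("thumbscrew","lamp_hole","vial_black","vial_green","crucible","petri"):print(n,[(np.round(d["centre"],3).tolist(),round(d["p"],2)) for d in robot.place_of(n,"scene")[:3]])
```

```text
t 24.5 pos [0.5511 0.0186 0.2085] xang 170.92 zdn [ 0.004 -0.    -1.   ] q [ 31.  30. -56. 111.  31.  55.  41.] F [-1.7 -0.8  0.2] M [ 0.02 -0.12  0.03] op 0.06 gf 0.0
[279 221  16  22 281] [286.9 231.5]
[array([287.6, 243. ]), array([287.5, 241. ]), array([287.4, 232.7]), array([287.2, 224.3])]
thumbscrew [([0.384, 0.114, 0.032], 0.79), ([0.552, 0.034, 0.055], 0.63), ([0.546, 0.015, 0.064], 0.59)]
lamp_hole [([0.659, -0.206, 0.004], 0.75), ([0.552, 0.02, 0.06], 0.67), ([0.688, -0.114, 0.004], 0.19)]
vial_black [([0.625, -0.123, -0.005], 0.6)]
vial_green [([0.688, -0.112, 0.004], 0.7)]
crucible [([0.654, -0.206, 0.001], 0.93)]
petri [([0.637, -0.294, -0.002], 0.68)]
```

The screw is seated: its red grip spans rows 221–243 as predicted, and the seat is at z≈0.064. The vials, crucible and dish read where they started, to within about 5 mm.

```bash
python3 -c "
from plant import robot
print(robot.hand_in())"
```

```text
the job is handed in; nothing more can be done
None
```

I swung the lamp arm in, put the red thumbscrew down through it into the nut until its head sat flush (about 9 N at most), let go, and handed the job in at about 24.5 s; the camera spotted the nut hole, so no feeling search was needed.

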